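Seat the hinge-strap rivets of a copper lid

TASK

Press the three proud rivets in the hinge strap of the copper lid fully home with your bare fingertips, lightly and one at a time: first the middle one, then the one next to the rolled hinge eye, and last the one next to the pointed tip of the strap. Do not hammer or lean on them, do not pick up or shift the lid, leave everything around it alone, and take the hand away at the end.

Things in the scene. Friction and masses are not known exactly. Their poses are not given: they have to be found in the camera images.
- lid: Flat copper lid of a coal box, loose on the table, about 0.9 kg: a slab 210 x 150 x 18 mm. Origin: centre of its underside; x along its length, z up. A brass hinge strap 30 mm wide and 4 mm thick runs along its top (strap top 22 mm above the origin); three identical domed copper rivets stand up out of it at x = -55, 0 and +55 mm, y = 0
- hinge_eye (a point): Middle of the rolled hinge eye at one end of the strap (lid x = -92 mm): a cross-wise brass barrel 22 mm thick and 34 mm long, its top 38 mm above the table
- strap_point (a point): The pointed tip of the strap at its other end (lid x = +91 mm), on the strap's top, 22 mm above the table
- rivet_mid (a joint): How far the middle rivet (lid x = 0) is pushed in, in m: 0 to 0.003 at the start (standing proud), 0.012 = fully home with its head on its steel spring washer (24 mm across, 3 mm thick, on the strap; it gives 1 mm per 5 N, at most 2.5 mm, and springs back). Pushed straight down it slides against about 3 N of friction and stays where it is left
- rivet_mid_top (a point): Top centre of the domed head of the middle rivet (lid x = 0); it moves with the rivet. Head 18 mm across and 5 mm high; its top is 39 to 42 mm above the table at the start, 30 mm when fully home
- rivet_eye (a joint): How far the rivet next to the rolled hinge eye (lid x = -55 mm) is pushed in, in m: 0 to 0.003 at the start (standing proud), 0.012 = fully home with its head on its steel spring washer (24 mm across, 3 mm thick, on the strap; it gives 1 mm per 5 N, at most 2.5 mm, and springs back). Pushed straight down it slides against about 3 N of friction and stays where it is left
- rivet_eye_top (a point): Top centre of the domed head of the rivet next to the rolled hinge eye (lid x = -55 mm); it moves with the rivet. Head 18 mm across and 5 mm high; its top is 39 to 42 mm above the table at the start, 30 mm when fully home
- rivet_tip (a joint): How far the rivet next to the pointed tip (lid x = +55 mm) is pushed in, in m: 0 to 0.003 at the start (standing proud), 0.012 = fully home with its head on its steel spring washer (24 mm across, 3 mm thick, on the strap; it gives 1 mm per 5 N, at most 2.5 mm, and springs back). Pushed straight down it slides against about 3 N of friction and stays where it is left
- rivet_tip_top (a point): Top centre of the domed head of the rivet next to the pointed tip (lid x = +55 mm); it moves with the rivet. Head 18 mm across and 5 mm high; its top is 39 to 42 mm above the table at the start, 30 mm when fully home
- measure: small open copper cup, 36 mm across, 40 mm high, standing on the lid beside the strap (origin at lid x about 28, y about 42 mm); origin: centre of its underside
- hammer: hammer lying beside the lid, 240 mm long, wooden handle; origin under the middle of its length, x along the handle to the head
- bell: brass hand bell standing beside the lid, 52 mm across, 66 mm high; origin: centre of its underside
- rivet_tin: open aluminium tin with a divider, 85 x 60 x 28 mm, beside the lid; origin: centre of its underside
- candlestick: brass candlestick, 68 mm across the foot, 85 mm high, standing beyond the strap's pointed tip; origin: centre of its underside
- punch: steel punch, a rod 14 mm thick and 110 mm long, lying across beyond the hinge eye; origin: the middle of its underside as built

How it is judged (in metres and radians):
On the way, in this order (a step that is already met when the one before it is completed fails the run):
1. the middle rivet is pressed home (within 2 mm) (value of joint rivet_mid above 0.01 m), for 0.1 s.
2. the rivet next to the rolled hinge eye is pressed home (within 2 mm) (value of joint rivet_eye above 0.01 m), for 0.1 s.
3. the rivet next to the pointed tip is pressed home (within 2 mm) (value of joint rivet_tip above 0.01 m), for 0.1 s.
At the end, for the whole second after the job is handed in: all three rivets are home (heads within 2 mm of their washers), and the lid lies flat and at rest within 30 mm of where it lay (value of joint each of rivet_mid, rivet_eye, rivet_tip above 0.01 m and linear speed of lid below 0.02 m/s and distance of lid from where it was at the start of the episode below 0.03 m and angle between lid's own z axis and vertical below 0.05 rad); the robot touches nothing.
It fails at once if the rivet next to the hinge eye is pressed in before the middle one is home (value of joint rivet_eye above 0.006 m and value of joint rivet_mid below 0.01 m).
It fails at once if the rivet next to the pointed tip is pressed in before the other two are home (value of joint rivet_tip above 0.006 m and value of joint any of rivet_mid, rivet_eye below 0.01 m).
It fails at once if the lid or a rivet is pressed harder than 35 N (contact force between any of the fingers, the arm and lid above 35 N).
It fails at once if the lid is shifted more than 30 mm, lifted off the table or tipped (distance of lid from where it was at the start of the episode above 0.03 m or height (world z) of lid above 0.012 m or angle between lid's own z axis and vertical above 0.1 rad).
It fails at once if something around the lid is moved more than 30 mm or tipped over (distance of any of measure, hammer, bell, rivet_tin, candlestick, punch from where it was at the start of the episode above 0.03 m or angle between any of measure, bell, rivet_tin, candlestick's own z axis and vertical above 0.5 rad).
It also fails if it takes over 48 s, if anything falls off the work surface, if the arm or the gripper's body presses on something with over 40 N, if the wrist force passes 120 N, or if a joint passes its speed limit or range.

ROBOT

A 6-joint arm with a two-finger parallel gripper is mounted at the origin on the work surface. World frame = base frame: x ahead of the robot, y to its left, z up, the work surface at z = 0. Lengths are in mm, angles in rad, forces in N, time in s.
With the tool pointing down it reaches from about 350 to 975 mm from the base axis. Payload 7.1 kg.
Tool frame: the origin (TCP) lies at the very end of the fingers, on their centre line; the grasp point (between the pads) lies 19 mm behind it; z points along the fingers, y is the line along which they close (so a half turn about z gives the same grasp; the last joint's range is limited). The gripper opens to 88 mm and grips with 3 to 60 N. Pads are 20 mm wide; open, the fingers measure 115 mm over their backs; the gripper's body (75 mm by 178 mm) begins 61 mm behind the grasp point.
Start: joints at [-1.282, 0.423, 1.63, -0, 1.089, -0.019], TCP at [189.369, -595.604, 192.975] pointing down, gripper open.
Joint ranges: [-3, 3], [-0.9, 2.11], [0.09, 2.58], [-1.31, 4.45], [0.11, 2.69], [-2.54, 2.54]. Speed limits (rad/s): [2.39, 2.39, 3.01, 3.14, 3.14, 3.14].

INTERFACE

Orientations are given as a rotation vector (axis times angle).
In Python, from workcell import ctrl, optics gives the robot as it stands.
- The arm moves only by the shell command python3 -m jog 'ROWS'. ROWS is JSON, a list of rows, each a list of 7 numbers: the shift along the tool's x, y, z in units of 40 mm (1.0 is 40 mm), then the turn, a rotation vector about the tool's x, y, z in units of 6 degrees (1.0 is 6 degrees), then the opening, from 0 (shut) to 1 (fully open). A call has 1 to 20 rows; each row shifts and turns the commanded pose from where the row before left it, along the tool's axes as they then stand; what a row does not reach is not made up. A row lasts 1/10 s, in which the tool goes at most 50 mm and 8.59 degrees, less where a joint would pass 70% of its speed; a pose out of reach is approached as far as the arm can. A call is refused whole if a number of a shift passes 1 or a number of a turn 1, either way. A call with a gripper value outside its range is refused whole. The fingers move at their own pace and stop on an object; the grip force is fixed at half the most. Time passes only in rows, so rows that do not move let the fingers close. It gives the time, the measured TCP pose, the force, the opening and the grip force at its end, in the units of the state.
- ctrl.get_obs(): the state, without advancing time (a new reading comes with each control period).
- optics.get_image(name): name is "side" or "top" or "wrist"; returns the picture (420x560x3 uint8, red, green, blue); there is no depth.
- optics.camera_model(name): a dict with "fov_y" (degrees; the focal length in pixels is half the picture's height over the tangent of half this angle, whatever the lens; pixels are square), "cx", "cy" (the principal point, pixels), "k1" (the pictures are not rectified: a ray, as slopes to the right and down, at radius r is drawn at 1 + k1 r^2 times it, then the intrinsics apply), "view" (4x4, takes a point from world to camera coordinates); the wrist camera has in their place "hand_eye" (4x4, takes a point from camera to tool coordinates, whose origin is the TCP and whose axes are the flange's). Camera axes: x right, y up, looking along -z (the intrinsics and any distortion apply to the point x, -y, -z); pixel columns grow to the right and rows downward; lengths in mm; the calibration is good to about 2 mm. A picture is of the moment at which its call begins: read the wrist's pose just before it. camera_model takes no time and is no camera call.
- ctrl.close_job(): hands the job in; it is judged then, once.
Trained networks look in the newest picture that a camera, given by its name, has taken for a name from the list of things; names that differ only in an ending like _2 or _b are one class to them, and where a whole thing is asked for, a point or a joint stands for the part that bears it (a point fixed in the world has none). Each returns a list of dicts, best first, with "conf" (0 to 1); they miss things now and then, are a little off and sometimes report something else, mostly with a low value. They report only what shows in the picture. A call takes as long as a camera call.
- optics.masks_of(target, camera): "pixels" (420x560 bool, what is visible of it) and "extent" ([centre column, centre row, width, height] in pixels, round what is visible of it).
The state is a dict: "t": time; "qpos": joint angles; "qvel": joint speeds; "joint_torque": joint torques, N m; "ee_pos": TCP position; "orientation": TCP orientation; "ft_force": force on the tool from outside, world axes, zero at the start; "moment": the same for the moment, N m; "width": finger opening in mm; "grasp_force": force on a finger pad.
Only numpy, scipy, OpenCV 4.12 (cv2) and the standard library are available. Lean on these libraries where they do the work, as an engineer would, in place of code of your own. Each camera call takes 0.05 s, during which the arm holds its last target. There are 200 camera calls.

## Working session

There is one attempt and no reset: what is moved stays moved. The work goes in short steps, Python scripts to look and compute and a shell command to move; the robot and the scene stay as the last step left them, time stands still between calls to the robot, and variables do not carry over. Pictures are saved under pics/ and viewed, at most 10 in all, crops included, and the job is handed in when it is done.

```bash
mkdir -p pics
cat > h.py <<'E'
import numpy as np, cv2
from scipy.spatial.transform import Rotation as R
from workcell import ctrl, optics
def ray(cam,u,v,obs=None):
    m=optics.camera_model(cam); f=210/np.tan(np.radians(m["fov_y"])/2)
    d=np.array([(u-m["cx"])/f,(v-m["cy"])/f]); s=d.copy()
    for _ in range(30): s=d/(1+m["k1"]*(s@s))
    c=np.array([s[0],-s[1],-1.])
    if cam=="wrist":
        T=np.eye(4);T[:3,:3]=R.from_rotvec(obs["orientation"]).as_matrix();T[:3,3]=obs["ee_pos"]
        T=T@np.array(m["hand_eye"])
    else: T=np.linalg.inv(np.array(m["view"]))
    return T[:3,3],T[:3,:3]@c
def onz(cam,u,v,z,obs=None):
    o,d=ray(cam,u,v,obs); return o+d*(z-o[2])/d[2]
def tri(rs):
    A=0;b=0
    for o,d in rs:
        d=d/np.linalg.norm(d);P=np.eye(3)-np.outer(d,d);A=A+P;b=b+P@o
    return np.linalg.solve(A,b)
E
python3 - <<'E'
from h import *
o=ctrl.get_obs();print(o["ee_pos"],R.from_rotvec(o["orientation"]).as_matrix().round(3).tolist(),o["ft_force"])
for c in ("top","side"):
    cv2.imwrite(f"pics/{c}0.png",optics.get_image(c)[:,:,::-1])
    for n in ("lid","hinge_eye","strap_point","rivet_mid","rivet_eye","rivet_tip","measure","bell","candlestick","punch","hammer","rivet_tin"):
        for r in optics.masks_of(n,c)[:3]:
            e=r["extent"];v,u=np.nonzero(r["pixels"])
            print(c,n,round(r["conf"],2),np.round(e,1),onz(c,u.mean(),v.mean(),36 if 'rivet_' in n and n!='rivet_tin' else 20).round(1))
E
```

```text
[ 189.22081622 -595.02979443  192.19370434] [[0.953, 0.303, -0.0], [0.303, -0.953, 0.001], [0.0, -0.002, -1.0]] [-0.1415389   0.84015656 -0.08026768]
top lid 0.61 [333.2 232.5  89.  119.6] [549.9 -31.1  20. ]
top hinge_eye 0.58 [333.7 233.1  93.2 117. ] [550.4 -31.1  20. ]
top hinge_eye 0.31 [328.6 199.7  10.    5. ] [615.2 -28.9  20. ]
top strap_point 0.76 [332.4 234.2  92.5 128.7] [550.  -30.6  20. ]
top strap_point 0.33 [262.9 274.6  28.2  27.1] [483.   91.5  20. ]
top rivet_mid 0.59 [330.1 229.5  10.3  11.8] [556.2 -30.4  36. ]
top rivet_mid 0.55 [333.6 233.2  95.9 115.7] [548.  -28.8  36. ]
top rivet_mid 0.39 [325.1 146.2  32.1  40.3] [708.  -18.9  36. ]
top rivet_eye 0.51 [335.7 263.6  12.   10.7] [500.8 -33.7  36. ]
top measure 0.68 [307.1 216.5  23.9  23.4] [584.8  14.7  20. ]
top bell 0.65 [262.1 275.2  30.9  27.3] [483.   91.4  20. ]
top bell 0.34 [336.1 263.9  10.8  10.1] [501.5 -35.8  20. ]
top candlestick 0.66 [326.3 147.2  33.8  42.7] [714.2 -20.8  20. ]
top punch 0.9 [341.6 311.8  62.3  12.5] [418.8 -42.1  20. ]
top hammer 0.76 [404.6 227.8  49.1 131.9] [ 586.2 -161.7 
[... 909 characters left out ...]

side bell 0.67 [367.9 201.2  19.9  41.8] [421.7 -23.9  20. ]
side bell 0.43 [211.3 194.   34.6  48.2] [717.9 -27.7  20. ]
side candlestick 0.72 [269.1 190.7   5.6  10. ] [611.8 -44.4  20. ]
side candlestick 0.62 [212.1 193.1  37.9  49.2] [716.9 -26.2  20. ]
side punch 0.56 [367.1 199.6  23.7  47.1] [421.9 -25.1  20. ]
side punch 0.56 [296.9 192.3   9.    6.8] [555.1 -45.5  20. ]
side punch 0.25 [268.4 251.9  54.3  39.6] [600.8 112.7  20. ]
side hammer 0.62 [268.6 190.3   8.    5.4] [611.8 -43.7  20. ]
side hammer 0.6 [292.6 159.1 114.5  30.9] [ 584.4 -150.9   20. ]
side hammer 0.24 [301.2 202.7 117.8  62.7] [552.8 -10.2  20. ]
side rivet_tin 0.7 [266.7 251.6  57.8  36.5] [602.1 112.6  20. ]
```

View pics/top0.png

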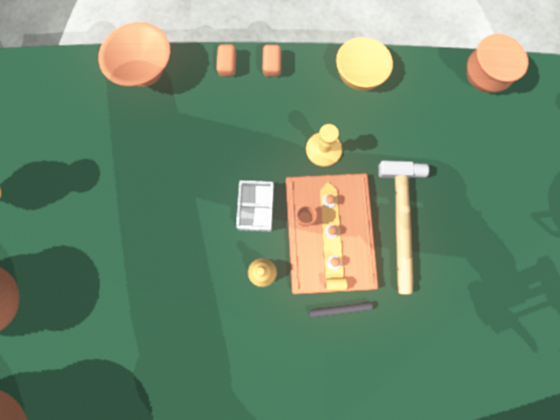

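View pics/side0.png

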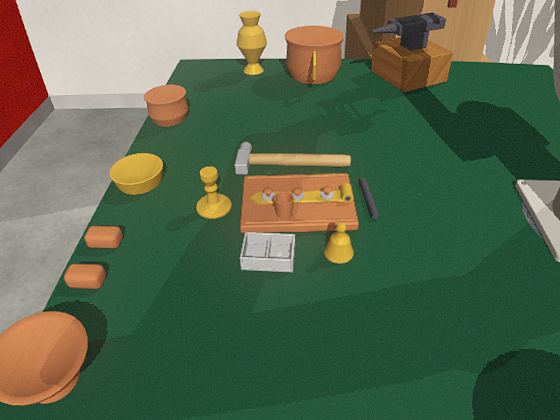

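The top view shows the strap running away from the robot. The hinge eye is at (337,284), the rivets at (335,263), (332,230) and (330,200), and the point at (329,188). In world coordinates the middle rivet is at about (556,-30) and the eye rivet at about (501,-34). The side view agrees. I'll move above the lid with the fingers shut.

```bash
python3 -m jog '[[0,0,0,0,0,0.98,0],[0,0,0,0,0,0.98,0],[0,0,0,0,0,0.98,0],[0.25,-0.4,0,0,0,0,0],[0.5,-0.9,0,0,0,0,0],[0.5,-0.9,0,0,0,0,0],[0.5,-0.9,0,0,0,0,0],[0.5,-0.9,0,0,0,0,0],[0.5,-0.9,0,0,0,0,0],[0.5,-0.9,0,0,0,0,0],[0.5,-0.9,0,0,0,0,0],[0.5,-0.9,0,0,0,0,0],[0.5,-0.9,0,0,0,0,0],[0.5,-0.9,0,0,0,0,0],[0.5,-0.9,0,0,0,0,0],[0.5,-0.9,0,0,0,0,0],[0.5,-0.9,0,0,0,0,0],[0.5,-0.9,0,0,0,0,0],[0.5,-0.9,0,0,0,0,0],[0.25,-0.3,0,0,0,0,0]]'
cat > look.py <<'E'
import sys
from h import *
print(np.array(optics.camera_model("wrist")["hand_eye"]).round(2).tolist())
o=ctrl.get_obs();print(o["t"],o["ee_pos"].round(1) if hasattr(o["ee_pos"],'round') else o["ee_pos"],R.from_rotvec(o["orientation"]).as_matrix().round(3).tolist())
cv2.imwrite(f"pics/{sys.argv[1]}.png",optics.get_image("wrist")[:,:,::-1])
for n in ("hinge_eye","rivet_mid","rivet_eye","rivet_tip","measure"):
    for r in optics.masks_of(n,"wrist")[:3]:
        v,u=np.nonzero(r["pixels"])
        print(n,round(r["conf"],2),np.round(r["extent"],1),onz("wrist",u.mean(),v.mean(),38,o).round(1))
E
python3 look.py w1
```

```text
t: 3.3
ee_pos: [510.0, -24.2, 193.1]
orientation: [-3.141, -0.008, -0.001]
ft_force: [-0.5, 0.3, 0.2]
width: 0.2
grasp_force: 0.0
[[0.0, 0.97, 0.26, 69.65], [1.0, -0.0, 0.0, 1.3], [0.0, 0.26, -0.97, -191.45], [0.0, 0.0, 0.0, 1.0]]
3.3 [510.  -24.2 193.1] [[1.0, 0.005, 0.001], [0.005, -1.0, 0.001], [0.001, -0.001, -1.0]]
hinge_eye 0.75 [286.6 150.8 135.1 187.5] [563.8 -34.   38. ]
hinge_eye 0.75 [293.4 206.1  16.5  14. ] [500.4 -36.2  38. ]
rivet_mid 0.7 [290.6 159.1  14.9  17.1] [554.1 -32.2  38. ]
rivet_eye 0.38 [290.1 156.2  14.1  13.1] [554.3 -33.   38. ]
rivet_eye 0.37 [287.  152.  131.6 181.6] [563.9 -34.3  38. ]
rivet_tip 0.68 [286.6 107.3  12.5  15.5] [609.5 -28.7  38. ]
rivet_tip 0.54 [292.9 206.4  12.6  15.1] [500.5 -36.6  38. ]
rivet_tip 0.21 [289.8 156.6  17.6  11.9] [554.6 -32.6  38. ]
measure 0.66 [246.2 136.1  35.4  35.5] [577.9  16.8  38. ]
```

View pics/w1.png

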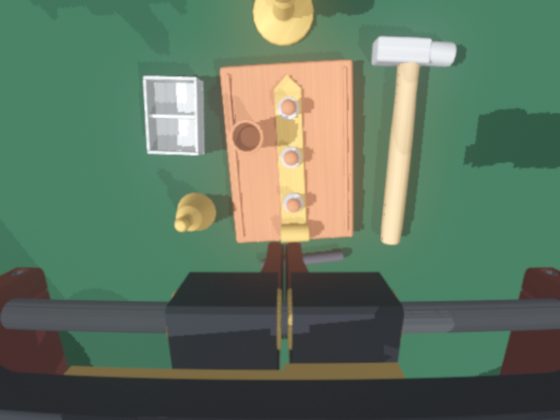

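The wrist view shows the rivets at (293,206), (290,158) and (287,107). That puts eye, mid and tip at (500.5,-36), (554.5,-32.5) and (609.5,-28.7), about 55 mm apart as specified. The cup is at about (578,17), clear of the fingers. Next I'll descend over the middle rivet.

```bash
python3 -m jog '[[0.4,0.07,0,0,0,0,0],[0.4,0.07,0,0,0,0,0],[0.31,0.07,0.4,0,0,0,0],[0,0,0.8,0,0,0,0],[0,0,0.8,0,0,0,0],[0,0,0.8,0,0,0,0],[0,0,0.5,0,0,0,0],[0,0,0.2,0,0,0,0],[0,0,0,0,0,0,0],[0,0,0,0,0,0,0],[0,0,0,0,0,0,0]]'
```

```text
t: 4.7
ee_pos: [554.8, -36.4, 54.3]
orientation: [3.141, -0.001, 0.004]
ft_force: [1.0, -0.6, 0.0]
width: 0.5
grasp_force: 0.0
```

```bash
python3 -m jog '[[0,-0.1,0,0,0,0,0],[0,0,0.1,0,0,0,0],[0,0,0.1,0,0,0,0],[0,0,0.05,0,0,0,0],[0,0,0.05,0,0,0,0],[0,0,0.05,0,0,0,0],[0,0,0.05,0,0,0,0],[0,0,0,0,0,0,0],[0,0,0,0,0,0,0]]'
python3 - <<'E'
from h import *
cv2.imwrite("pics/s1.png",cv2.resize(optics.get_image("side")[140:260,180:400,::-1],(770,420),interpolation=cv2.INTER_CUBIC))
E
```

```text
t: 5.6
ee_pos: [553.8, -32.0, 36.9]
orientation: [-3.142, 0.0, 0.0]
ft_force: [0.2, -0.1, 0.5]
width: 0.1
grasp_force: 0.0
```

View pics/s1.png

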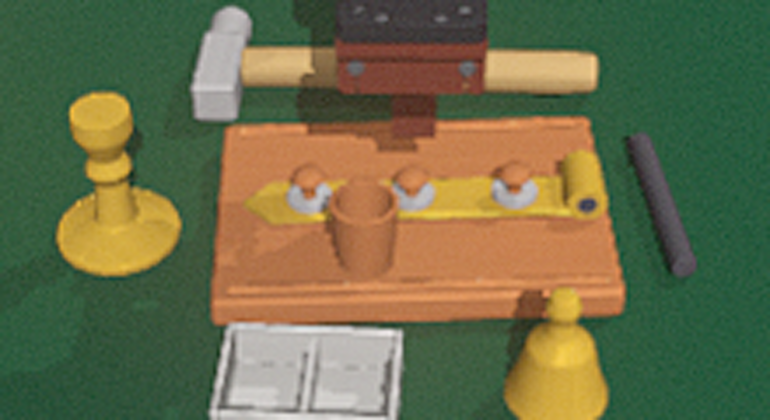

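The side crop shows the visible end of the finger at about (412,138), above and behind the middle rivet at (412,175). The TCP reads 37 mm with no contact force. I'll project the TCP into both cameras before going lower.

```bash
cat >> h.py <<'E'
def proj(cam,p):
    m=optics.camera_model(cam); f=210/np.tan(np.radians(m["fov_y"])/2)
    q=np.array(m["view"])@np.append(p,1); s=np.array([q[0],-q[1]])/-q[2]
    return s*(1+m["k1"]*(s@s))*f+[m["cx"],m["cy"]]
E
python3 - <<'E'
from h import *
o=ctrl.get_obs();p=np.array(o["ee_pos"]);print(p.round(1),o["ft_force"])
a=proj("side",p);print("side",a,"crop",(a-[180,140])*3.5, (proj("side",p+[0,0,40])-[180,140])*3.5,(proj("side",p+[0,-40,0])-[180,140])*3.5)
b=proj("top",p);print("top",b,"crop",(b-[280,170])*6)
cv2.imwrite("pics/c2.png",cv2.resize(np.hstack([optics.get_image("top")[170:290,280:400,::-1],optics.get_image("wrist")[60:300,200:380,::-1][::2,::2].copy()]) if 0 else optics.get_image("top")[190:290,280:400,::-1],(720,600),interpolation=cv2.INTER_CUBIC))
cv2.imwrite("pics/w2.png",optics.get_image("wrist")[:,:,::-1])
E
```

```text
[553.9 -32.1  37. ] [ 0.08027921  0.22639998 -0.32105174]
side [298.29870634 188.78627231] crop [414.04547221 170.75195308] [414.39541454 109.95530402] [415.29778311 125.40028167]
top [333.14323517 230.80724475] crop [318.85941104 364.8434685 ]
```

View pics/w2.png

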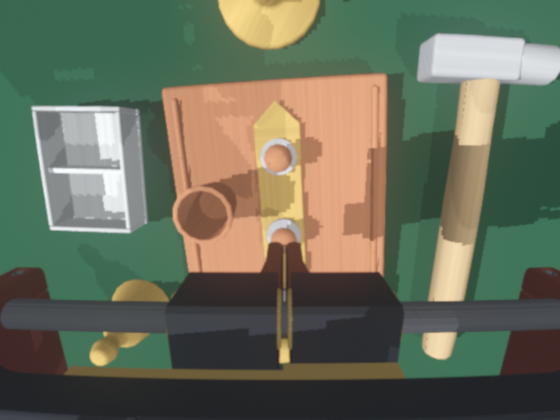

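The wrist view shows the finger end right at the middle rivet, around (283,240), which is where it should be in plan. I'll check the TCP height by triangulating the tip rivet between the two wrist poses, and look at the top crop.

Run:
```python
from h import *
o2=ctrl.get_obs(); o1=dict(ee_pos=[510,-24.2,193.1],orientation=[-3.141,-.008,-.001])
for n,a,b in (("tip",(286.6,107.3),(278,158)),("hammerhead r-tip",(454,54),None),("strap point",(289,76),(274,101)),("tin near right corner",(204,153),(146,231)),("lid far right",(352,62),(386,76)),("lid far left",(221,70),(165,92))):
    if b: print(n,tri([ray("wrist",*a,o1),ray("wrist",*b,o2)]).round(1))
print("tip top/side",tri([ray("top",330,200),ray("side",267.8,191)]).round(1))
m=optics.camera_model("wrist");H=np.linalg.inv(np.array(m["hand_eye"]));f=210/np.tan(np.radians(m["fov_y"])/2)
for p in ([0,0,0],[0,0,-20],[10,0,0],[10,0,-20]):
    q=H@np.array(p+[1.]);s=np.array([q[0],-q[1]])/-q[2];print(p,(s*(1+m["k1"]*(s@s))*f+[m["cx"],m["cy"]]).round(1))
```

```text
tip [609.2 -28.5  31.5]
strap point [643.  -28.6  30.7]
tin near right corner [557.5  68.2  21.3]
lid far right [ 662.9 -103.1    6.2]
lid far left [652.3  47.9  10.3]
tip top/side [609.9 -27.8  34. ]
[0, 0, 0] [282.1 242.1]
[0, 0, -20] [281.9 253.5]
[10, 0, 0] [282.1 227.9]
[10, 0, -20] [281.9 237.8]
```

View pics/c2.png

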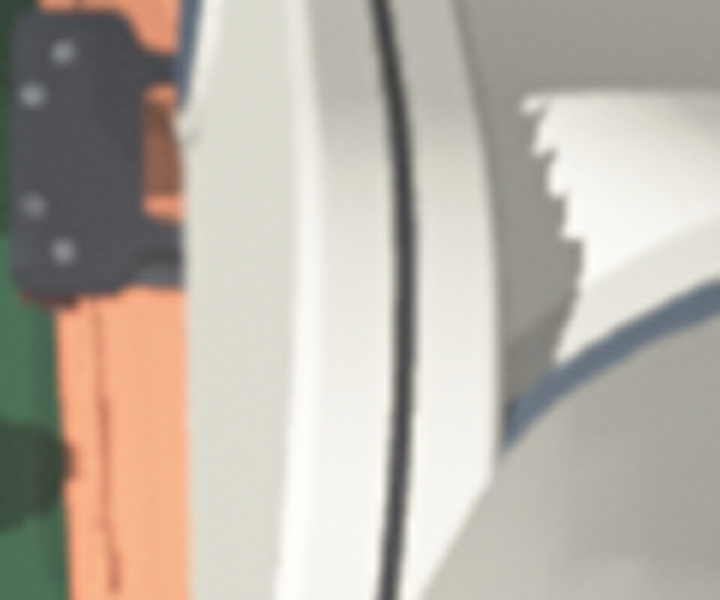

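Run:
```python
from h import *
p=np.array(ctrl.get_obs()["ee_pos"]);im=optics.get_image("side")[120:230,220:380,::-1]
im=cv2.resize(im,(800,550),interpolation=cv2.INTER_CUBIC)
for d in ([0,0,0],[0,0,40],[0,0,80],[37,89,80],[-37,89,80],[10,13,0],[-10,13,0]):
    a=(proj("side",p+d)-[220,120])*5; print(d,a.round()); cv2.circle(im,tuple(int(x) for x in a),4,(255,0,255),1)
cv2.imwrite("pics/s2.png",im)
```

```text
[0, 0, 0] [391. 344.]
[0, 0, 40] [392. 257.]
[0, 0, 80] [392. 164.]
[37, 89, 80] [271. 320.]
[-37, 89, 80] [504. 323.]
[10, 13, 0] [364. 366.]
[-10, 13, 0] [418. 366.]
```

View pics/s2.png

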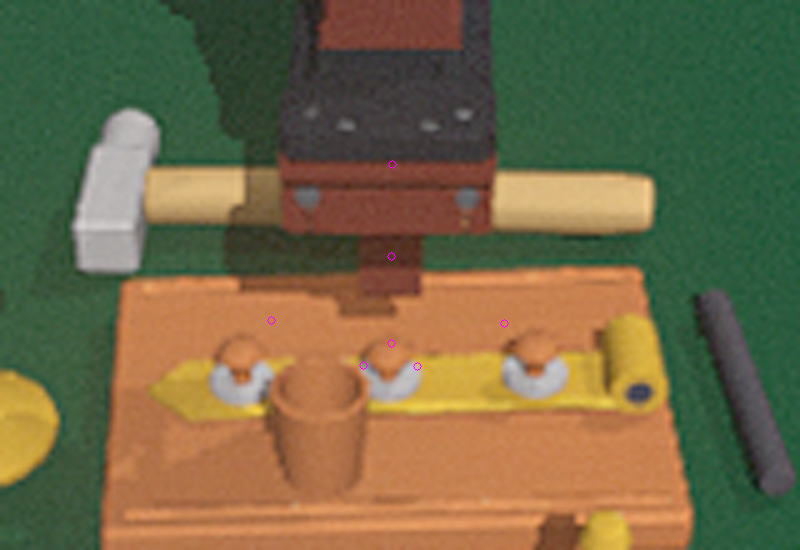

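The side crop shows the fingertip's lower edge at about (391,293), but the model puts it near y=366. So the closed fingertips really sit roughly 25 mm above the reported TCP, which fits the lack of force at 37 mm. The column matches (390), so plan alignment is good. I'll go down in small steps and watch the force.

```bash
python3 -m jog '[[0,0,0.05,0,0,0,0],[0,0,0.05,0,0,0,0],[0,0,0.05,0,0,0,0],[0,0,0.05,0,0,0,0],[0,0,0.05,0,0,0,0],[0,0,0.05,0,0,0,0],[0,0,0,0,0,0,0],[0,0,0,0,0,0,0]]'
python3 - <<'E'
from h import *
p=np.array(ctrl.get_obs()["ee_pos"])
a=cv2.resize(optics.get_image("side")[150:220,240:340,::-1],(800,560),interpolation=cv2.INTER_CUBIC)
cv2.imwrite("pics/s3.png",a)
E
```

```text
t: 6.6
ee_pos: [553.8, -32.0, 24.9]
orientation: [-3.142, 0.0, 0.0]
ft_force: [-0.5, -0.1, 0.4]
width: 0.3
grasp_force: 0.0
```

View pics/s3.png

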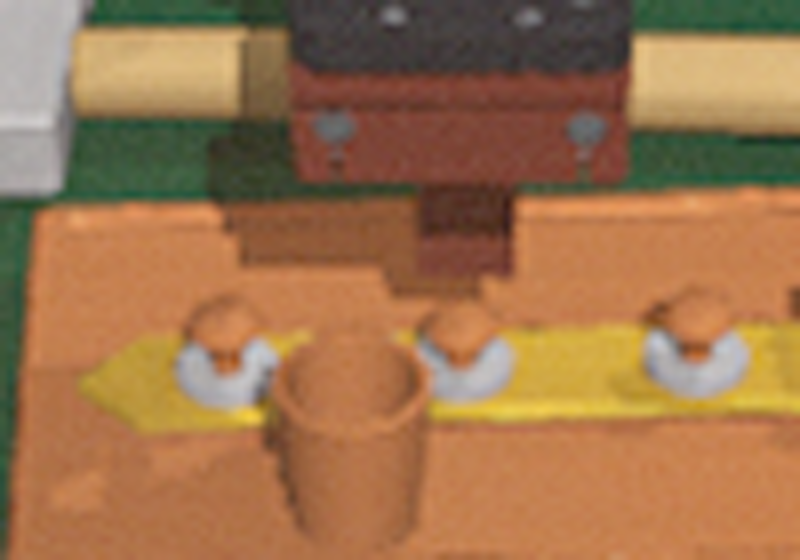

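The side crop shows the fingertip bottom at (465,272) and the untouched middle rivet's head top at (462,303). There is still no force at TCP 25 mm. Continuing down gently.

```bash
python3 -m jog '[[0,0,0.03,0,0,0,0],[0,0,0.03,0,0,0,0],[0,0,0.03,0,0,0,0],[0,0,0.03,0,0,0,0],[0,0,0.03,0,0,0,0],[0,0,0,0,0,0,0],[0,0,0,0,0,0,0]]'
python3 - <<'E'
from h import *
o=ctrl.get_obs();print(o["ee_pos"],o["ft_force"],o["moment"])
E
```

```text
t: 7.35
ee_pos: [553.8, -32.0, 18.9]
orientation: [-3.142, 0.0, 0.0]
ft_force: [-0.3, -0.4, 0.2]
width: 0.3
grasp_force: 0.0
[553.77914529 -32.01941675  18.94229972] [-0.26578264 -0.35906726  0.17491313] [ 0.04749978  0.02699053 -0.01228384]
```

```bash
python3 -m jog '[[0,0,0.03,0,0,0,0],[0,0,0.03,0,0,0,0],[0,0,0.03,0,0,0,0],[0,0,0,0,0,0,0],[0,0,0,0,0,0,0]]'
```

```text
t: 7.85
ee_pos: [553.7, -32.0, 15.3]
orientation: [-3.142, 0.0, 0.0]
ft_force: [0.7, -0.7, -0.1]
width: 0.5
grasp_force: 0.0
```

```bash
python3 -m jog '[[0,0,0.03,0,0,0,0],[0,0,0.03,0,0,0,0],[0,0,0.03,0,0,0,0],[0,0,0,0,0,0,0],[0,0,0,0,0,0,0]]'
python3 - <<'E'
from h import *
p=np.array(ctrl.get_obs()["ee_pos"])
a=cv2.resize(optics.get_image("side")[150:220,250:330,::-1],(400,350),interpolation=cv2.INTER_CUBIC)
b=cv2.resize(optics.get_image("wrist")[180:320,200:360,::-1],(400,350),interpolation=cv2.INTER_CUBIC)
cv2.imwrite("pics/s4.png",np.hstack([a,b]))
E
```

```text
t: 8.35
ee_pos: [553.8, -32.0, 11.7]
orientation: [-3.142, 0.0, 0.0]
ft_force: [-0.7, 0.3, 0.5]
width: 0.3
grasp_force: 0.0
```

View pics/s4.png

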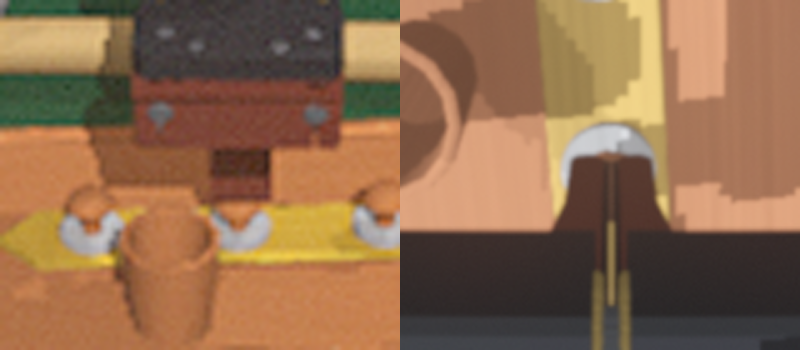

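In the side crop the finger end at (240,198) now covers the top of the rivet head, and both are at column 240. In the wrist crop the fingers are centred on the washer, (612) against (608). Contact is near, so I'll press in small steps.

```bash
for i in 1; do python3 -m jog '[[0,0,0.025,0,0,0,0],[0,0,0.025,0,0,0,0],[0,0,0,0,0,0,0]]'; done; python3 -m jog '[[0,0,0.025,0,0,0,0],[0,0,0.025,0,0,0,0],[0,0,0,0,0,0,0]]'
```

```text
t: 8.75
ee_pos: [553.9, -32.0, 9.7]
orientation: [3.142, -0.0, 0.0]
ft_force: [-0.2, -0.4, 0.8]
width: 0.6
grasp_force: 0.4
t: 9.05
ee_pos: [553.9, -32.1, 7.8]
orientation: [3.142, -0.0, 0.0]
ft_force: [-0.6, 0.4, 2.4]
width: 0.7
grasp_force: 1.3
```

```bash
python3 -m jog '[[0,0,0.025,0,0,0,0],[0,0,0.025,0,0,0,0],[0,0,0,0,0,0,0]]'; python3 -m jog '[[0,0,0.025,0,0,0,0],[0,0,0.025,0,0,0,0],[0,0,0,0,0,0,0]]'; python3 -m jog '[[0,0,0.025,0,0,0,0],[0,0,0.025,0,0,0,0],[0,0,0,0,0,0,0]]'
```

```text
t: 9.35
ee_pos: [553.9, -32.0, 5.7]
orientation: [-3.142, 0.0, -0.0]
ft_force: [-0.1, -0.0, 2.9]
width: 0.8
grasp_force: 1.3
t: 9.65
ee_pos: [553.9, -32.0, 3.7]
orientation: [3.142, -0.0, 0.0]
ft_force: [1.0, -0.5, 2.6]
width: 0.6
grasp_force: 1.3
t: 9.95
ee_pos: [553.9, -32.1, 1.7]
orientation: [3.142, -0.0, 0.0]
ft_force: [0.2, -0.2, 2.6]
width: 0.6
grasp_force: 1.3
```

Sliding at about 3 N, as specified. I'll keep going until the washer stiffens it.

```bash
python3 -m jog '[[0,0,0.025,0,0,0,0],[0,0,0.025,0,0,0,0],[0,0,0,0,0,0,0]]'; python3 -m jog '[[0,0,0.025,0,0,0,0],[0,0,0,0,0,0,0],[0,0,0,0,0,0,0]]'
```

```text
t: 10.25
ee_pos: [553.9, -32.0, -0.2]
orientation: [-3.142, 0.0, -0.0]
ft_force: [-0.2, -0.0, 3.8]
width: 0.2
grasp_force: 2.0
t: 10.55
ee_pos: [553.9, -32.0, -1.0]
orientation: [3.142, -0.0, 0.0]
ft_force: [-0.3, 0.2, 6.1]
width: 0.2
grasp_force: 3.5
```

```bash
python3 -m jog '[[0,0,0.025,0,0,0,0],[0,0,0,0,0,0,0],[0,0,0,0,0,0,0]]'; python3 -m jog '[[0,0,-0.2,0,0,0,0],[0,0,-0.4,0,0,0,0],[0,0,-0.4,0,0,0,0],[-0.45,0.03,0,0,0,0,0],[-0.45,0.03,0,0,0,0,0],[-0.43,0.03,0,0,0,0,0],[0,0,0,0,0,0,0],[0,0,0,0,0,0,0]]'
```

```text
t: 10.85
ee_pos: [554.0, -32.0, -1.7]
orientation: [3.142, -0.0, 0.0]
ft_force: [-2.0, -0.5, 10.2]
width: 0.5
grasp_force: 5.0
t: 11.65
ee_pos: [501.1, -35.7, 37.9]
orientation: [3.142, -0.0, 0.001]
ft_force: [-0.2, 0.4, 0.1]
width: 0.2
grasp_force: 0.0
```

The middle rivet is seated: 10 N with the 5 N/mm washer slope. I'm now over the eye rivet.

```bash
python3 -m jog '[[0,0,0.2,0,0,0,0],[0,0,0.2,0,0,0,0],[0,0,0.15,0,0,0,0],[0,0,0.08,0,0,0,0],[0,0,0,0,0,0,0],[0,0,0,0,0,0,0]]'; python3 -m jog '[[0,0,0.025,0,0,0,0],[0,0,0.025,0,0,0,0],[0,0,0.025,0,0,0,0],[0,0,0.025,0,0,0,0],[0,0,0.025,0,0,0,0],[0,0,0,0,0,0,0]]'
```

```text
t: 12.25
ee_pos: [500.6, -35.6, 12.4]
orientation: [-3.142, 0.0, 0.0]
ft_force: [0.3, 0.3, -0.4]
width: 0.3
grasp_force: 0.0
t: 12.85
ee_pos: [500.9, -35.7, 7.6]
orientation: [3.142, -0.0, 0.001]
ft_force: [-0.2, -0.0, 3.0]
width: 0.2
grasp_force: 1.3
```

Run:
```python
from h import *
a=cv2.resize(optics.get_image("side")[150:220,270:350,::-1],(400,350),interpolation=cv2.INTER_CUBIC)
b=cv2.resize(optics.get_image("wrist")[140:320,180:386,::-1],(400,350),interpolation=cv2.INTER_CUBIC)
cv2.imwrite("pics/s5.png",np.hstack([a,b]))
```

```text
(no output)
```

View pics/s5.png

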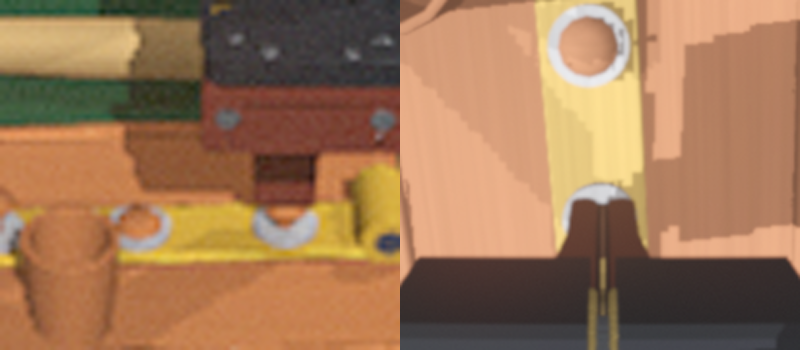

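The middle rivet sits on its washer at side (142,218) and wrist (588,45). The finger is on the eye rivet at side (285,205), clear of the hinge eye, with 3 N of contact. Pressing it now.

```bash
python3 -m jog '[[0,0,0.025,0,0,0,0],[0,0,0.025,0,0,0,0],[0,0,0.025,0,0,0,0],[0,0,0.025,0,0,0,0],[0,0,0.025,0,0,0,0],[0,0,0.025,0,0,0,0],[0,0,0,0,0,0,0]]'; python3 -m jog '[[0,0,0.025,0,0,0,0],[0,0,0.025,0,0,0,0],[0,0,0,0,0,0,0]]'; python3 -m jog '[[0,0,0.025,0,0,0,0],[0,0,0,0,0,0,0],[0,0,0,0,0,0,0]]'
```

```text
t: 13.65
ee_pos: [500.8, -35.6, 1.5]
orientation: [3.142, -0.0, 0.0]
ft_force: [1.5, -0.9, 2.5]
width: 0.6
grasp_force: 1.2
t: 13.95
ee_pos: [500.8, -35.6, -0.4]
orientation: [3.142, -0.0, 0.0]
ft_force: [1.7, -0.1, 4.1]
width: 0.6
grasp_force: 2.3
t: 14.25
ee_pos: [500.9, -35.7, -1.1]
orientation: [3.142, -0.0, 0.001]
ft_force: [1.0, 0.3, 7.6]
width: -0.0
grasp_force: 3.8
```

```bash
python3 -m jog '[[0,0,0.02,0,0,0,0],[0,0,0,0,0,0,0],[0,0,0,0,0,0,0]]'; python3 -m jog '[[0,0,-0.2,0,0,0,0],[0,0,-0.4,0,0,0,0],[0,0,-0.5,0,0,0,0],[0.5,-0.03,0,0,0,0,0],[0.6,-0.04,0,0,0,0,0],[0.6,-0.04,0,0,0,0,0],[0.6,-0.04,0,0,0,0,0],[0.42,-0.03,0,0,0,0,0],[0,0,0,0,0,0,0],[0,0,0,0,0,0,0]]'
```

```text
t: 14.55
ee_pos: [500.8, -35.6, -1.7]
orientation: [3.142, -0.0, 0.001]
ft_force: [0.1, -1.1, 10.1]
width: 0.6
grasp_force: 5.1
t: 15.55
ee_pos: [607.8, -28.3, 41.1]
orientation: [-3.141, -0.0, 0.004]
ft_force: [-0.3, -0.7, -0.6]
width: 0.3
grasp_force: 0.0
```

```bash
python3 -m jog '[[0.03,0,0.25,0,0,0,0],[0,0,0.22,0,0,0,0],[0,0,0.15,0,0,0,0],[0,0,0.1,0,0,0,0],[0,0,0,0,0,0,0],[0,0,0,0,0,0,0]]'; python3 -m jog '[[0,0,0.025,0,0,0,0],[0,0,0.025,0,0,0,0],[0,0,0.025,0,0,0,0],[0,0,0.025,0,0,0,0],[0,0,0.025,0,0,0,0],[0,0,0,0,0,0,0]]'
```

```text
t: 16.15
ee_pos: [610.6, -28.5, 12.9]
orientation: [-3.142, 0.0, 0.0]
ft_force: [1.1, -0.1, -0.5]
width: -0.0
grasp_force: 0.0
t: 16.75
ee_pos: [610.9, -28.5, 8.0]
orientation: [3.142, -0.0, 0.001]
ft_force: [-0.2, 0.8, 3.1]
width: 0.4
grasp_force: 1.3
```

```bash
python3 -m jog '[[0,0,0.025,0,0,0,0],[0,0,0.025,0,0,0,0],[0,0,0.025,0,0,0,0],[0,0,0.025,0,0,0,0],[0,0,0.025,0,0,0,0],[0,0,0.025,0,0,0,0],[0,0,0,0,0,0,0]]'; python3 -m jog '[[0,0,0.025,0,0,0,0],[0,0,0.025,0,0,0,0],[0,0,0,0,0,0,0]]'; python3 -m jog '[[0,0,0.025,0,0,0,0],[0,0,0,0,0,0,0],[0,0,0,0,0,0,0]]'
```

```text
t: 17.45
ee_pos: [610.9, -28.5, 1.9]
orientation: [3.142, -0.0, 0.001]
ft_force: [1.4, -0.2, 2.5]
width: 0.9
grasp_force: 1.2
t: 17.75
ee_pos: [610.9, -28.4, -0.0]
orientation: [3.142, -0.0, 0.001]
ft_force: [3.0, -0.6, 3.6]
width: 0.5
grasp_force: 1.6
t: 18.05
ee_pos: [610.9, -28.5, -0.7]
orientation: [3.142, -0.0, 0.001]
ft_force: [1.9, 0.2, 6.4]
width: 0.5
grasp_force: 3.0
```

```bash
python3 -m jog '[[0,0,0.025,0,0,0,0],[0,0,0,0,0,0,0],[0,0,0,0,0,0,0]]'; python3 -m jog '[[0,0,-0.2,0,0,0,0],[0,0,-0.4,0,0,0,0],[0,0,-0.8,0,0,0,0],[0,0,-0.9,0,0,0,0],[0,0,-0.9,0,0,0,0],[0,0,-0.9,0,0,0,0],[-0.9,0,-0.5,0,0,0,0],[-0.9,0,0,0,0,0,0],[-0.9,0,0,0,0,0,0],[0,0,0,0,0,0,0],[0,0,0,0,0,0,0],[0,0,0,0,0,0,0]]'
python3 look.py w6
python3 - <<'E'
from h import *
a=cv2.resize(cv2.imread("pics/w6.png")[60:260,200:380],(540,600),interpolation=cv2.INTER_CUBIC);cv2.imwrite("pics/w6c.png",a)
E
```

```text
t: 18.35
ee_pos: [610.9, -28.5, -1.4]
orientation: [3.142, -0.0, 0.001]
ft_force: [0.2, -0.0, 9.0]
width: 0.3
grasp_force: 4.4
t: 19.55
ee_pos: [503.7, -28.5, 182.6]
orientation: [3.141, -0.0, 0.002]
ft_force: [-0.4, 0.0, -0.3]
width: 0.1
grasp_force: 0.0
[[0.0, 0.97, 0.26, 69.65], [1.0, -0.0, 0.0, 1.3], [0.0, 0.26, -0.97, -191.45], [0.0, 0.0, 0.0, 1.0]]
19.55 [503.7 -28.5 182.6] [[1.0, -0.0, 0.001], [-0.0, -1.0, -0.0], [0.001, 0.0, -1.0]]
hinge_eye 0.77 [283.9 145.7 140.6 192.7] [563.9 -34.2  38. ]
rivet_mid 0.64 [287.9 154.7  10.7  16.8] [554.9 -32.4  38. ]
rivet_mid 0.27 [188.7 210.3  41.2  40.6] [489.6  80.1  38. ]
rivet_eye 0.65 [289.7 202.4  11.4  14.4] [502.7 -37.   38. ]
rivet_tip 0.55 [284.5 101.8  15.3  13.3] [608.5 -28.8  38. ]
rivet_tip 0.51 [291.8 199.9  16.6  13.9] [502.9 -36.5  38. ]
measure 0.73 [243.1 129.4  32.4  36.8] [578.5  17.4  38. ]
```

All three rivets met their washers at 9 to 10 N. The lid and cup are where they were, and the hand is clear, so I'm handing in.

```bash
python3 -c "
from workcell import ctrl
print(ctrl.close_job())"
```

```text
the job is handed in; nothing more can be done
None
```

I pressed the rivets in the order middle, eye, tip until each met its washer (last readings 9–10 N), the final wrist picture put the rivets and cup within about 2 mm of where they started, and I handed the job in with the hand clear at about 20 s; no verdict came back.

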